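Count to the third gap of the drying rack and push the tile in

ROBOT

A 6-joint arm with a two-finger parallel gripper is mounted at the origin on the work surface. World frame = base frame: x ahead of the robot, y to its left, z up, the work surface at z = 0. Lengths are in m, angles in rad, forces in N, time in s.
With the tool pointing down it reaches from about 0.3 to 0.775 m from the base axis. Payload 14.6 kg.
Tool frame: the origin (TCP) lies on the centre line of the jaws, within the pads' length; the fingertips stand ctrl.tcp_to_tips ahead of it and the grasp point (between the pads) lies 2 mm behind it (ctrl.tcp_to_tips is the distance from the TCP to the fingertips, in m); z points along the fingers, y is the line along which they close (so a half turn about z gives the same grasp; the last joint's range is limited). The gripper opens to 94 mm and grips with 3 to 60 N. Pads are 16 mm wide; open, the fingers measure 119 mm over their backs; the gripper's body (75 mm by 177 mm) begins 78 mm behind the grasp point.
Start: joints at [1.215, 0.3, 1.521, -0, 1.321, -0.067], TCP at [0.157, 0.527, 0.222] pointing down, gripper open.
Joint ranges: [-3.03, 3.03], [-0.79, 2.21], [0.23, 2.52], [-1.04, 4.18], [0, 3.07], [-2.55, 2.55]. Speed limits (rad/s): [2.22, 2.22, 2.57, 3.14, 3.14, 3.14].

INTERFACE

Orientations are given as [roll, pitch, yaw] about the fixed x, y, z axes, in that order (R = Rz(yaw) Ry(pitch) Rx(roll)).
In Python, from station import telemetry, viewer, hand_in, ctrl gives the robot as it stands.
- The arm moves only by the tool step_arm, never from a script. Its argument "plan" is a list of rows, each an object of numbers: "dx", "dy", "dz": the shift along the tool's x, y, z scaled (see below); "rx", "ry", "rz": the turn, a rotation vector about the tool's x, y, z scaled (see below); "claw": the closure, from 0 (fully open) to 1 (shut). In form: [{"dx": .., "dy": .., "dz": .., "rx": .., "ry": .., "rz": .., "claw": ..}, ...]. A call has 1 to 10 rows; each row shifts and turns the commanded pose from where the row before left it, along the tool's axes as they then stand; what a row does not reach is not made up. The controller multiplies each number of a shift by 0.1 m and each number of a turn by 90 degrees. A row lasts 1/10 s, in which the tool goes at most 50 mm and 8.59 degrees, less where a joint would pass 70% of its speed; a pose out of reach is approached as far as the arm can. A call with a number of a shift or a turn outside -1 to 1 is refused whole. A call with a gripper value outside its range is refused whole. The fingers move at their own pace and stop on an object; "grip_force" is the grip in N (left out, the last holds). Time passes only in rows, so rows that do not move let the fingers close. It gives the time, the measured TCP pose, the force, the opening and the grip force at its end, in the units of the state.
- telemetry.get_obs(): the state, without advancing time (a new reading comes with each control period).
- viewer.camera(name): name is "side" or "top"; returns a dict with "img" (384x512x3 uint8, red, green, blue), "z_map" (384x512 float32, m along the optical axis (not along the pixel's ray), 0 where there is no reading), "fx", "fy", "cx", "cy" (pixels), "dist" ([k1, k2, p1, p2, k3] as OpenCV has them; the pictures are not rectified), "R" (3x3) and "t" (3): a world point X has camera coordinates R X + t. Camera axes: x right, y down, z forward; pixel columns grow to the right and rows downward; lengths in m; the calibration is good to about 2 mm. A picture is of the moment at which its call begins.
- hand_in(): hands the job in; it is judged then, once.
Trained networks look in a picture, given as the dict that the camera call returned (one of the last four; its "shot" number tells which), for a name from the list of things; names that differ only in an ending like _2 or _b are one class to them, and where a whole thing is asked for, a point or a joint stands for the part that bears it (a point fixed in the world has none). Each returns a list of dicts, best first, with "score" (0 to 1); they miss things now and then, are a little off and sometimes report something else, mostly with a low value. They report only what shows in the picture. A call takes as long as a camera call. They do not tell look-alikes from the thing itself.
- viewer.recognise(target, picture): "rect" ([left, top, right, bottom] in pixels, round what is visible of it).
The state is a dict: "time_s": time; "qpos": joint angles; "joint_vel": joint speeds; "tau": joint torques, N m; "ee_pos": TCP position; "eef_rot": TCP orientation; "force": force on the tool from outside, world axes, zero at the start; "moment": the same for the moment, N m; "grip_width": finger opening in m; "grip_force": force on a finger pad.
Only numpy, scipy, OpenCV 4.12 (cv2) and the standard library are available. Lean on these libraries where they do the work, as an engineer would, in place of code of your own. Each camera call takes 0.05 s, during which the arm holds its last target. There are 200 camera calls.

TASK

Counting from the blue end of the drying rack, put a fingertip on its front rail above the middle of the first gap and run it along the rail without lifting it, past the second gap, to above the third. Then push the loose white plaster tile across the loading board into that third gap, and no other, until it is fully home against the back stop. Only push the tile, flat on the board, without picking it up, and leave the stored pieces, the tools and the pot where they are.

Things in the scene. Friction and masses are not known exactly. Their poses are not given: they have to be found in the camera images.
- rack: Fixed wooden drying rack for tiles: six equal gaps (bays) side by side between 8 mm dividers with round noses. Gaps 66 mm wide, centres 74 mm apart, 68 mm deep from noses to back stop. Origin: bench level, on the line of the noses, mid width; x into the gaps, y along the row, z up. Noses and front face of the rail at x = 0. Gap floors 12 mm, divider tops 46 mm above the bench.
- board_mid (a point): Middle of the rack's loading board, on its top: a bare flat board in front of the gaps, level with their floors (12 mm above the bench), 452 mm along the rack's y and 150 mm deep (rack x -150 to 0 mm). This point is at rack x = -75 mm, y = 0.
- stop_mid (a point): Middle of the back stop that closes all six gaps at the rear, on its front face at floor level: rack x = 68 mm, y = 0. The stop is a fixed wooden bar along the whole row, 20 mm high.
- blue_end: Blue end board of the rack, 84 x 16 x 66 mm high, fixed at one end of the row of gaps (either the +y or the -y end, it changes): the end to count from. Origin: centre of its underside, 234 mm from the rack's middle along the rack's y.
- plain_end: The same board in plain brown wood at the other end of the row.
- rail_a: The rack's front rail, piece above gap a (the gap at the rack's +y end; b to f follow evenly towards -y). The rail is one straight fixed strip along the rack's y over the mouths of the gaps, 20 mm wide, underside 46 mm and top 56 mm above the bench. Origin of this 54 mm long piece: centre of its underside, above the middle line of its gap, 10 mm behind the noses.
- rail_b: The same for gap b, number 2 from the rack's +y end and 5 from its -y end. Size and origin as rail_a.
- rail_c: The same for gap c, number 3 from the rack's +y end and 4 from its -y end. Size and origin as rail_a.
- rail_d: The same for gap d, number 4 from the rack's +y end and 3 from its -y end. Size and origin as rail_a.
- rail_e: The same for gap e, number 5 from the rack's +y end and 2 from its -y end. Size and origin as rail_a.
- rail_f: The same for gap f, number 6 from the rack's +y end and 1 from its -y end. Size and origin as rail_a.
- rail_ab: The 20 mm long piece of the same rail between rail_a and rail_b, flush with them, above the divider between gaps a and b. Origin: centre of its underside.
- rail_bc: The 20 mm long piece of the same rail between rail_b and rail_c, flush with them, above the divider between gaps b and c. Origin: centre of its underside.
- rail_cd: The 20 mm long piece of the same rail between rail_c and rail_d, flush with them, above the divider between gaps c and d. Origin: centre of its underside.
- rail_de: The 20 mm long piece of the same rail between rail_d and rail_e, flush with them, above the divider between gaps d and e. Origin: centre of its underside.
- rail_ef: The 20 mm long piece of the same rail between rail_e and rail_f, flush with them, above the divider between gaps e and f. Origin: centre of its underside.
- tile: The loose white plaster tile with a carved rosette, 80 mm long (its x) x 56 mm wide (its y) x 24 mm thick, 90 to 180 g, lying flat on the loading board, its x within 20 degrees of the rack's x. Origin: centre of its underside, z up. When it is against the back stop its near end still stands 12 mm out in front of the rail (origin at rack x = 28 mm).
- tile_red: Brick-red tile, 80 x 56 x 24 mm, loose, stored in one of the gaps (which one changes, never the third from either end); its near end stands 12 mm out in front of the rail. Origin: centre of its underside. To be left where it is.
- tile_ochre: Ochre tile, 80 x 56 x 24 mm, loose, stored in one of the gaps (which one changes, never the third from either end); its near end stands 12 mm out in front of the rail. Origin: centre of its underside. To be left where it is.
- sanding_block: Cork sanding block, 80 x 56 x 22 mm, loose, stored in one of the gaps (which one changes, never the third from either end); its near end stands 12 mm out in front of the rail. Origin: centre of its underside. To be left where it is.
- gouge: Loose wood-handled gouge, 178 mm long, 17 mm thick, lying on the bench beyond the +y end of the rack. Origin: on the bench, 80 mm from its handle end. To be left alone.
- needle_tool: Loose wood-handled needle tool, 183 mm long, 17 mm thick, lying on the bench beyond the -y end of the rack. Origin: on the bench, 80 mm from its handle end. To be left alone.
- dust_brush: Loose brush about 190 mm long, lying on the bench beyond the -y end of the rack. Origin: underside. To be left alone.
- water_pot: Empty white pot, 72 mm across, 85 mm high, standing on the bench beyond the +y end of the rack. Origin: centre of its underside. To be left alone.
Mind the look-alikes: they are no part of the job. Several things have the shape of the tile; the one meant has the colours described above.

How it is judged:
By the outcome, as a careful person would: the job done as asked, in the order asked, and still so for the second after the job is handed in, with the robot touching nothing.
It also fails if it takes over 62 s, if anything falls off the work surface, if the arm or the gripper's body presses on something with over 40 N, if the wrist force passes 120 N, or if a joint passes its speed limit or range.

## Working session

There is one attempt and no reset: what is moved stays moved. The work goes in short steps, Python scripts to look and compute and a tool call to move; the robot and the scene stay as the last step left them, time stands still between calls to the robot, and variables do not carry over. Pictures are saved under pics/ and viewed, at most 10 in all, crops included, and the job is handed in when it is done.

Besides the shell and the picture viewer there is one more tool, called as name(argument=value, ...) on one line, values as JSON. step_arm: Moves the arm, as the interface text tells. Shifts and turns lie within -1 to 1; 1 stands for 0.1 m of shift or 90 degrees of turn. Its arguments: {"type":"object","properties":{"plan":{"type":"array"},"grip_force":{"type":"number"}},"required":["plan"]}

```bash
mkdir -p pics; cat > h.py <<'E'
import numpy as np,cv2
from station import telemetry,viewer,hand_in,ctrl
def K(c): return np.array([[c['fx'],0,c['cx']],[0,c['fy'],c['cy']],[0,0,1.]])
def cloud(c):
    h,w=c['z_map'].shape
    v,u=np.mgrid[:h,:w]
    p=np.stack([u,v],-1).reshape(-1,1,2).astype(np.float64)
    n=cv2.undistortPoints(p,K(c),np.array(c['dist'],float)).reshape(h,w,2)
    z=c['z_map'].astype(float)
    P=np.concatenate([n*z[...,None],z[...,None]],-1)
    return (P-np.array(c['t']))@np.array(c['R'])
def proj(c,X):
    return cv2.projectPoints(np.array(X,float).reshape(-1,3),cv2.Rodrigues(np.array(c['R'],float))[0],np.array(c['t'],float),K(c),np.array(c['dist'],float))[0].reshape(-1,2)
def save(c,name,box=None,s=1):
    im=c['img'][...,::-1]
    if box: im=im[box[1]:box[3],box[0]:box[2]]
    cv2.imwrite('pics/'+name,cv2.resize(im,None,fx=s,fy=s,interpolation=cv2.INTER_CUBIC))
E
python3 - <<'E'
from h import *
o=telemetry.get_obs();print({k:np.round(v,3).tolist() for k,v in o.items()},ctrl.tcp_to_tips)
ims=[]
for n in['top','side']:
    c=viewer.camera(n);P=cloud(c);save(c,n+'0.png',s=1.5)
    print(n,np.round(-np.array(c['R']).T@np.array(c['t']),3))
    for t in['tile','blue_end','plain_end','rail_a','rack','tile_red','tile_ochre','sanding_block']:
        for d in viewer.recognise(t,c)[:6 if t=='rail_a' else 3]:
            r=d['rect'];u,v=int((r[0]+r[2])/2),int((r[1]+r[3])/2)
            print(t,round(d['score'],2),np.round(r).tolist(),np.round(P[min(v,383),min(u,511)],3))
E
```

```text
{'time_s': 0.0, 'qpos': [1.215, 0.3, 1.522, -0.0, 1.321, -0.067], 'joint_vel': [-0.0, 0.001, 0.0, -0.0, 0.0, -0.0], 'tau': [-0.0, -53.181, -35.274, 0.071, 0.024, -0.0], 'ee_pos': [0.157, 0.527, 0.222], 'eef_rot': [-3.14, -0.0, 2.853], 'force': [0.231, 0.876, -0.773], 'moment': [0.014, -0.007, -0.024], 'grip_force': 0.0, 'grip_width': 0.094} 0.017
top [0.354 0.024 1.364]
tile 0.95 [281.0, 203.0, 298.0, 234.0] [ 0.501 -0.088  0.041]
tile 0.66 [285.0, 118.0, 313.0, 145.0] [ 0.79  -0.125  0.022]
tile 0.62 [296.0, 267.0, 324.0, 284.0] [ 0.324 -0.147  0.027]
blue_end 0.62 [189.0, 176.0, 197.0, 204.0] [0.588 0.209 0.065]
plain_end 0.75 [337.0, 161.0, 346.0, 186.0] [ 0.638 -0.252  0.065]
plain_end 0.43 [310.0, 183.0, 318.0, 190.0] [ 0.6   -0.168  0.051]
plain_end 0.32 [271.0, 185.0, 288.0, 194.0] [ 0.59  -0.057  0.057]
rail_a 0.63 [271.0, 185.0, 287.0, 192.0] [ 0.593 -0.057  0.058]
rail_a 0.56 [291.0, 183.0, 312.0, 188.0] [ 0.603 -0.127  0.057]
rail_a 0.52 [198.0, 162.0, 345.0, 251.0] [ 0.543 -0.033  0.009]
rail_a 0.42 [316.0, 178.0, 336.0, 187.0] [ 0.613 -0.203  0.052]
rail_a 0.41 [220.0, 1
[... 969 characters left out ...]
_a 0.59 [279.0, 207.0, 298.0, 228.0] [ 0.592 -0.131  0.051]
rail_a 0.58 [229.0, 154.0, 238.0, 162.0] [0.566 0.151 0.056]
rail_a 0.58 [295.0, 224.0, 302.0, 228.0] [ 0.598 -0.173  0.057]
rail_a 0.57 [299.0, 225.0, 317.0, 239.0] [ 0.611 -0.199  0.054]
rail_a 0.46 [268.0, 191.0, 281.0, 208.0] [ 0.591 -0.057  0.054]
rack 0.71 [220.0, 151.0, 254.0, 176.0] [0.566 0.13  0.052]
rack 0.69 [177.0, 143.0, 335.0, 284.0] [ 0.534 -0.067  0.034]
tile_red 0.59 [223.0, 153.0, 251.0, 176.0] [0.568 0.128 0.05 ]
tile_ochre 0.95 [273.0, 207.0, 313.0, 236.0] [ 0.594 -0.149  0.052]
sanding_block 0.84 [236.0, 168.0, 262.0, 190.0] [0.57  0.051 0.053]
sanding_block 0.42 [254.0, 180.0, 263.0, 191.0] [0.578 0.011 0.055]
```

View pics/top0.png

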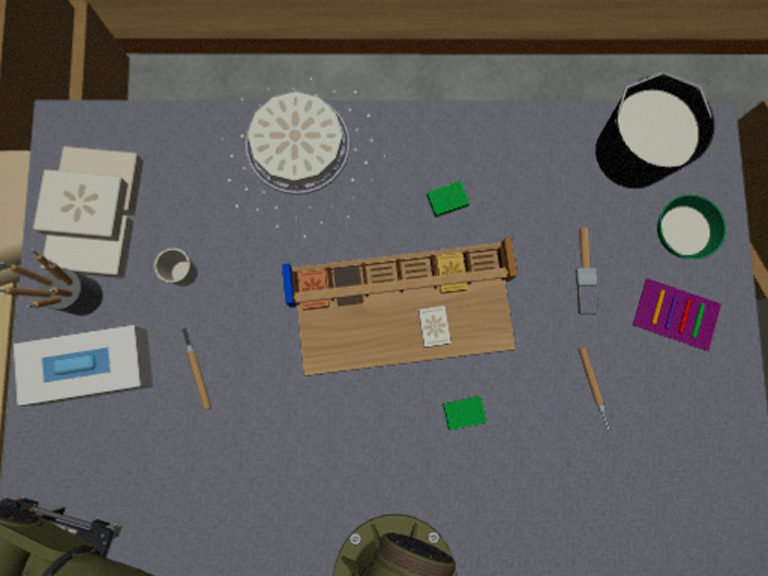

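View pics/side0.png

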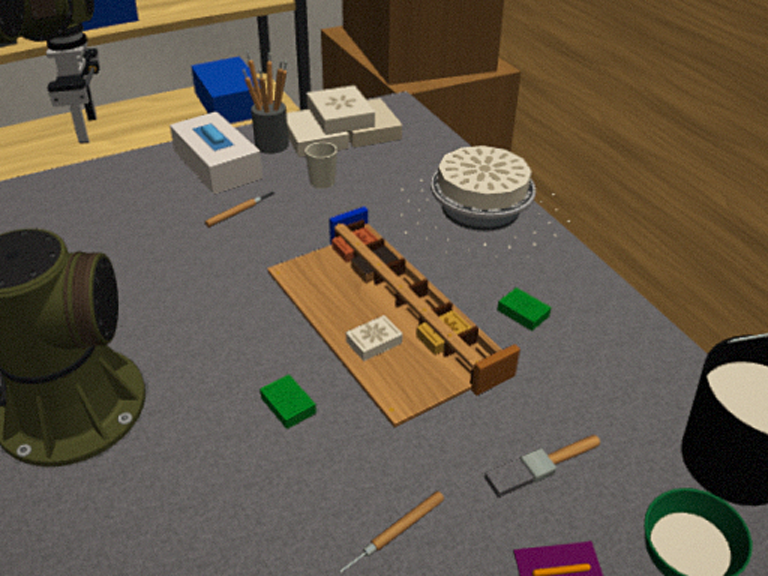

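Look-alikes in the 1.5x top picture:
- White rosette tile on the board at (434,326), which is the one I want.
- Green blocks at (448,198) and (464,413).
- Plaster blocks at (80,200).
- Red tile at (312,285), ochre at (452,268) and cork at (348,285), all stored in the rack.

The blue end is at (289,284), so it is the rack's +y end. That makes the gaps a=red, b=cork, c=empty (target), d=empty, e=ochre, f=empty. Next I'll measure the rack and tile poses.

```bash
cat > m.py <<'E'
from h import *
def rect(p):
    (cx,cy),(w,h),a=cv2.minAreaRect((p*1000).astype(np.float32)); return np.round([cx,cy,w,h,a],1)
def near(P,c,r): return np.hypot(P[...,0]-c[0],P[...,1]-c[1])<r
def tile(c,P,g=(0.501,-0.088),r=.075):
    i=c['img'].astype(int)
    hsv=cv2.cvtColor(c['img'],cv2.COLOR_RGB2HSV)
    m=near(P,g,r)&(P[...,2]>.030)&(P[...,2]<.045)&(P[...,0]<.0+g[0]+.08)
    return m,hsv
E
python3 - <<'E'
from m import *
for n in['top','side']:
    c=viewer.camera(n);P=cloud(c)
    if n=='top': save(c,'crop.png',(180,150,360,260),4)
    z=P[...,2]
    hsv=cv2.cvtColor(c['img'],cv2.COLOR_RGB2HSV)
    m=near(P,(.501,-.09),.06)&(z>.031)&(z<.044)&(hsv[...,1]<90)
    p=P[m];print(n,'tile',m.sum(),rect(p[:,:2]),p[:,2].mean())
    for nm,q in[('blue',(.588,.209)),('plain',(.638,-.252))]:
        m=near(P,q,.055)&(z>.061)&(z<.072);p=P[m];print(nm,m.sum(),p.mean(0).round(4),rect(p[:,:2]))
    # rail: top z .052-.060, front strip
    m=(z>.0525)&(z<.0605)&near(P,(.59,-.02),.21)
    p=P[m]
    for k in range(3):
        L=cv2.fitLine(p[:,:2].astype(np.float32),cv2.DIST_HUBER,0,.001,.001).ravel()
        d=(p[:,0]-L[2])*L[1]-(p[:,1]-L[3])*L[0]; p=p[abs(d)<.012]
    print('rail',m.sum(),len(p),L.round(4),'yaw',np.degrees(np.arctan2(L[1],L[0])),p[:,2].mean(), 'x at y=-.02',L[2]+L[0]/L[1]*(-.02-L[3]),'dist range',np.percentile(d,[2,98]))
    m=(z>.007)&(z<.018)&near(P,(.52,-.03),.3)&(hsv[...,1]>70)&(P[...,0]<.62);p=P[m];print('board',rect(p[:,:2]),p[:,2].mean())
E
```

```text
top tile 416 [503.9 -90.1  80.3  55.7   8.4] 0.035531841963928223
blue 134 [0.5912 0.2139 0.0652] [588.6 212.9  90.5  38.4  26.4]
plain 126 [ 0.6428 -0.2495  0.0646] [ 645.3 -249.5   28.5   82.7   85.7]
rail 710 710 [ 0.1131 -0.9936  0.5888 -0.0206] yaw -83.508804 0.055665455102403685 x at y=-.02 0.58868915 dist range [-0.00984346  0.00988771]
board [455.4 -23.5 473.1 328.   89.6] 0.011409818377580054
side tile 483 [502.8 -89.7  82.6  57.    7.2] 0.035400766791081756
blue 89 [0.5872 0.2127 0.0638] [590.1 214.   84.8  18.2   6.7]
plain 188 [ 0.6433 -0.2507  0.0652] [ 644.4 -249.9   85.3   18.5    6.1]
rail 733 730 [ 0.1155 -0.9933  0.5909 -0.0529] yaw -83.36924 0.0550630264480782 x at y=-.02 0.587125 dist range [-0.01045486  0.0103816 ]
board [454.4 -25.1 479.2 330.8  89.9] 0.011230836320530704
```

View pics/crop.png

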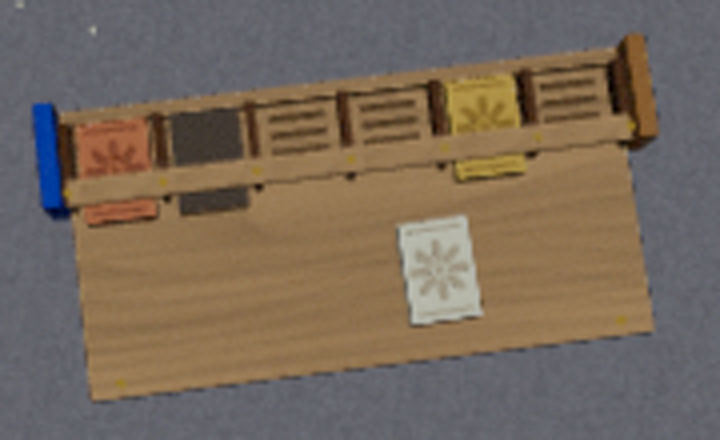

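The crop shows the white rosette tile at about (440,268), squarely on the board in front of gaps d/e, so the choice holds. Gap c, the third from blue, is empty at about (297,125). Rack yaw is about 6.6° with its origin near (.578,-.0225). The tile is at rack (-82,-58) mm.

step_arm(plan=[{"rz": -0.0857,"claw": 1},{"rz": -0.0857,"claw": 1},{"rz": -0.0857,"claw": 1},{"dx": -0.26,"dy": -0.292,"claw": 1},{"dx": -0.26,"dy": -0.292,"claw": 1},{"dx": -0.26,"dy": -0.292,"claw": 1},{"dx": -0.26,"dy": -0.292,"claw": 1},{"dx": -0.26,"dy": -0.292,"claw": 1},{"dx": -0.26,"dy": -0.292,"claw": 1},{"dx": -0.26,"dy": -0.292,"claw": 1}], grip_force=20)

```text
$.plan[0]: bad value
```

step_arm(plan=[{"dx": -0.26,"dy": -0.292,"claw": 1},{"dx": -0.26,"dy": -0.292,"claw": 1},{"dx": -0.26,"dy": -0.292,"claw": 1},{"dx": -0.26,"dy": -0.292,"claw": 1},{"dx": -0.26,"dy": -0.292,"claw": 1},{"dx": -0.26,"dy": -0.292,"claw": 1},{"dx": -0.26,"dy": -0.292,"claw": 1},{"claw": 1},{"claw": 1},{"claw": 1}])

```text
$.plan[0]: bad value
```

```bash
cat > s.py <<'E'
from h import *
a=np.radians(6.6);O=np.array([.5782,-.0225]);ex=np.array([np.cos(a),np.sin(a)]);ey=np.array([-ex[1],ex[0]])
def st():
    o=telemetry.get_obs();d=np.array(o['ee_pos'][:2])-O
    print('t',o['time_s'],'rack mm',(d@ex*1e3).round(1),(d@ey*1e3).round(1),'z',round(o['ee_pos'][2]*1e3,1),'rpy',np.degrees(o['eef_rot']).round(2),'F',np.round(o['force'],1),'w',o['grip_width'],'q',np.round(o['qpos'],2))
if __name__=='__main__': st()
E
python3 s.py
```

```text
t 1.0 rack mm -355.6 594.5 z 222.4 rpy [-180.     -0.    163.45] F [0.1 0.5 0.3] w 0.0941764809315969 q [ 1.22  0.3   1.52  0.    1.32 -0.07]
```

The rows probably need every key, so I'll fill them all in.

step_arm(plan=[{"dx": 0,"dy": 0,"dz": 0,"rx": 0,"ry": 0,"rz": -0.0857,"claw": 1},{"dx": 0,"dy": 0,"dz": 0,"rx": 0,"ry": 0,"rz": -0.0857,"claw": 1},{"dx": 0,"dy": 0,"dz": 0,"rx": 0,"ry": 0,"rz": -0.0857,"claw": 1},{"dx": -0.26,"dy": -0.292,"dz": 0,"rx": 0,"ry": 0,"rz": 0,"claw": 1},{"dx": -0.26,"dy": -0.292,"dz": 0,"rx": 0,"ry": 0,"rz": 0,"claw": 1},{"dx": -0.26,"dy": -0.292,"dz": 0,"rx": 0,"ry": 0,"rz": 0,"claw": 1},{"dx": -0.26,"dy": -0.292,"dz": 0,"rx": 0,"ry": 0,"rz": 0,"claw": 1},{"dx": -0.26,"dy": -0.292,"dz": 0,"rx": 0,"ry": 0,"rz": 0,"claw": 1},{"dx": -0.26,"dy": -0.292,"dz": 0,"rx": 0,"ry": 0,"rz": 0,"claw": 1},{"dx": -0.26,"dy": -0.292,"dz": 0,"rx": 0,"ry": 0,"rz": 0,"claw": 1}], grip_force=20)

```text
time_s: 2.0
ee_pos: [0.3619, 0.3438, 0.2226]
eef_rot: [3.141, 0.0, -3.027]
force: [0.2, -0.1, 0.2]
grip_width: 0.0178
grip_force: 0.0
```

step_arm(plan=[{"dx": -0.26,"dy": -0.292,"dz": 0,"rx": 0,"ry": 0,"rz": 0,"claw": 1},{"dx": -0.26,"dy": -0.292,"dz": 0,"rx": 0,"ry": 0,"rz": 0,"claw": 1},{"dx": -0.26,"dy": -0.292,"dz": 0,"rx": 0,"ry": 0,"rz": 0,"claw": 1},{"dx": -0.26,"dy": -0.292,"dz": 0,"rx": 0,"ry": 0,"rz": 0,"claw": 1},{"dx": -0.26,"dy": -0.292,"dz": 0,"rx": 0,"ry": 0,"rz": 0,"claw": 1},{"dx": -0.26,"dy": -0.292,"dz": 0,"rx": 0,"ry": 0,"rz": 0,"claw": 1},{"dx": -0.26,"dy": -0.292,"dz": 0,"rx": 0,"ry": 0,"rz": 0,"claw": 1},{"dx": 0,"dy": 0,"dz": 0,"rx": 0,"ry": 0,"rz": 0,"claw": 1},{"dx": 0,"dy": 0,"dz": 0,"rx": 0,"ry": 0,"rz": 0,"claw": 1},{"dx": 0,"dy": 0,"dz": 0,"rx": 0,"ry": 0,"rz": 0,"claw": 1}])

```text
time_s: 3.0
ee_pos: [0.5646, 0.1636, 0.2225]
eef_rot: [3.142, -0.0, -3.026]
force: [0.1, 0.0, -0.8]
grip_width: 0.0005
grip_force: 0.0
```

```bash
python3 s.py
```

```text
t 3.0 rack mm 7.9 186.4 z 222.5 rpy [ 1.7999e+02 -1.0000e-02 -1.7337e+02] F [ 0.1  0.  -0.8] w 0.0005486535105412011 q [ 0.22  0.38  1.41  0.    1.35 -1.47]
```

step_arm(plan=[{"dx": -0.02,"dy": -0.014,"dz": 0.3,"rx": 0,"ry": 0,"rz": 0,"claw": 1},{"dx": 0,"dy": 0,"dz": 0.4,"rx": 0,"ry": 0,"rz": 0,"claw": 1},{"dx": 0,"dy": 0,"dz": 0.4,"rx": 0,"ry": 0,"rz": 0,"claw": 1},{"dx": 0,"dy": 0,"dz": 0.22,"rx": 0,"ry": 0,"rz": 0,"claw": 1},{"dx": 0,"dy": 0,"dz": 0.06,"rx": 0,"ry": 0,"rz": 0,"claw": 1},{"dx": 0,"dy": 0,"dz": 0,"rx": 0,"ry": 0,"rz": 0,"claw": 1},{"dx": 0,"dy": 0,"dz": 0,"rx": 0,"ry": 0,"rz": 0,"claw": 1}])

```text
time_s: 3.7
ee_pos: [0.5678, 0.1623, 0.0861]
eef_rot: [3.141, 0.002, -3.026]
force: [-0.8, -0.2, 0.7]
grip_width: 0.0004
grip_force: 0.0
```

```bash
python3 - <<'E'
from s import *
st();c=viewer.camera('side');save(c,'touch.png',(190,110,310,210),6)
E
```

```text
t 3.7 rack mm 10.9 184.8 z 86.1 rpy [ 1.7999e+02  1.3000e-01 -1.7337e+02] F [-0.8 -0.2  0.7] w 0.0004172555074725767 q [ 0.22  0.53  1.53  0.    1.08 -1.47]
```

View pics/touch.png

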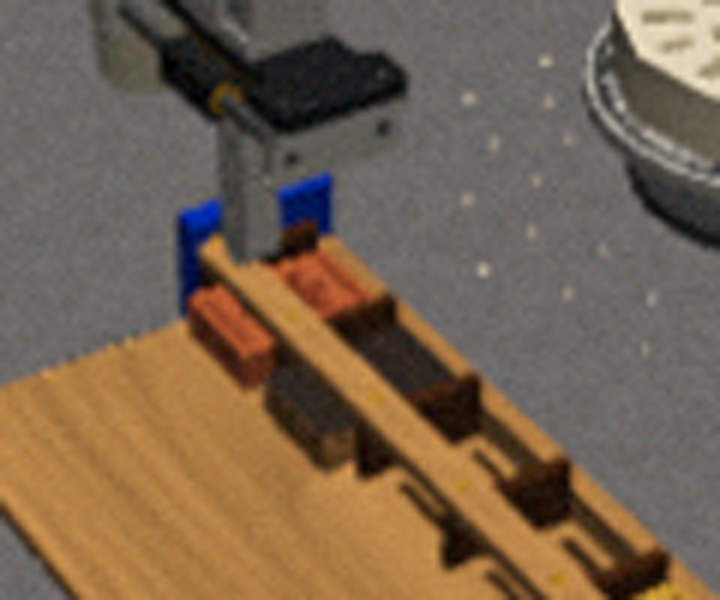

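The closed fingertips at about (255,250) are hovering over the rail above the red tile's gap. I'll go down gently.

step_arm(plan=[{"dx": 0,"dy": 0,"dz": 0.08,"rx": 0,"ry": 0,"rz": 0,"claw": 1},{"dx": 0,"dy": 0,"dz": 0.03,"rx": 0,"ry": 0,"rz": 0,"claw": 1},{"dx": 0,"dy": 0,"dz": 0.01,"rx": 0,"ry": 0,"rz": 0,"claw": 1},{"dx": 0,"dy": 0,"dz": 0,"rx": 0,"ry": 0,"rz": 0,"claw": 1}])

```text
time_s: 4.15
ee_pos: [0.5673, 0.1618, 0.0733]
eef_rot: [3.142, 0.0, -3.027]
force: [-3.8, -1.5, 10.0]
grip_width: 0.0004
grip_force: 4.9
```

step_arm(plan=[{"dx": 0,"dy": 0,"dz": 0,"rx": 0,"ry": 0,"rz": 0,"claw": 1},{"dx": 0,"dy": 0,"dz": 0,"rx": 0,"ry": 0,"rz": 0,"claw": 1}])

```text
time_s: 4.35
ee_pos: [0.5674, 0.1618, 0.0733]
eef_rot: [3.141, 0.0, -3.027]
force: [-4.9, -0.7, 10.3]
grip_width: 0.0008
grip_force: 4.8
```

```bash
python3 s.py
```

```text
t 4.35 rack mm 10.4 184.3 z 73.3 rpy [ 1.7999e+02  2.0000e-02 -1.7341e+02] F [-4.9 -0.7 10.3] w 0.0008097628128917096 q [ 0.22  0.55  1.54  0.    1.05 -1.47]
```

step_arm(plan=[{"dx": 0,"dy": -0.05,"dz": 0,"rx": 0,"ry": 0,"rz": 0,"claw": 1},{"dx": 0,"dy": -0.1,"dz": 0,"rx": 0,"ry": 0,"rz": 0,"claw": 1},{"dx": 0,"dy": -0.1,"dz": 0,"rx": 0,"ry": 0,"rz": 0,"claw": 1},{"dx": 0,"dy": -0.1,"dz": 0,"rx": 0,"ry": 0,"rz": 0,"claw": 1}])

```text
time_s: 4.75
ee_pos: [0.5719, 0.1274, 0.0733]
eef_rot: [3.14, 0.002, -3.026]
force: [0.4, 4.4, 5.4]
grip_width: 0.0006
grip_force: 3.1
```

step_arm(plan=[{"dx": 0,"dy": -0.1,"dz": 0.005,"rx": 0,"ry": 0,"rz": 0,"claw": 1},{"dx": 0,"dy": -0.1,"dz": 0,"rx": 0,"ry": 0,"rz": 0,"claw": 1},{"dx": 0,"dy": -0.1,"dz": 0,"rx": 0,"ry": 0,"rz": 0,"claw": 1},{"dx": 0,"dy": -0.1,"dz": 0.002,"rx": 0,"ry": 0,"rz": 0,"claw": 1}])

```text
time_s: 5.15
ee_pos: [0.5769, 0.0881, 0.0732]
eef_rot: [3.14, 0.003, -3.026]
force: [-0.7, 10.0, 11.7]
grip_width: 0.0002
grip_force: 6.1
```

```bash
python3 s.py
```

```text
t 5.15 rack mm 11.4 110.0 z 73.2 rpy [ 179.9     0.19 -173.4 ] F [-0.7 10.  11.7] w 0.0001880401086222047 q [ 0.09  0.53  1.56  0.    1.04 -1.6 ]
```

step_arm(plan=[{"dx": 0.005,"dy": -0.1,"dz": 0.001,"rx": 0,"ry": 0,"rz": 0,"claw": 1},{"dx": 0.005,"dy": -0.1,"dz": 0.001,"rx": 0,"ry": 0,"rz": 0,"claw": 1},{"dx": 0,"dy": -0.1,"dz": 0.001,"rx": 0,"ry": 0,"rz": 0,"claw": 1},{"dx": 0,"dy": -0.1,"dz": 0.001,"rx": 0,"ry": 0,"rz": 0,"claw": 1}])

```text
time_s: 5.55
ee_pos: [0.5807, 0.0486, 0.0732]
eef_rot: [3.14, 0.004, -3.026]
force: [-0.1, 11.8, 13.9]
grip_width: 0.0005
grip_force: 7.3
```

step_arm(plan=[{"dx": 0,"dy": -0.1,"dz": 0,"rx": 0,"ry": 0,"rz": 0,"claw": 1},{"dx": 0,"dy": -0.1,"dz": 0,"rx": 0,"ry": 0,"rz": 0,"claw": 1},{"dx": 0,"dy": -0.1,"dz": 0,"rx": 0,"ry": 0,"rz": 0,"claw": 1},{"dx": 0,"dy": -0.03,"dz": 0,"rx": 0,"ry": 0,"rz": 0,"claw": 1},{"dx": 0,"dy": 0,"dz": 0,"rx": 0,"ry": 0,"rz": 0,"claw": 1},{"dx": 0,"dy": 0,"dz": 0,"rx": 0,"ry": 0,"rz": 0,"claw": 1}])

```text
time_s: 6.15
ee_pos: [0.5846, 0.0152, 0.0732]
eef_rot: [3.141, 0.004, -3.027]
force: [0.3, 5.0, 14.4]
grip_width: 0.0005
grip_force: 6.9
```

```bash
python3 s.py
```

```text
t 6.15 rack mm 10.7 36.7 z 73.2 rpy [ 179.97    0.24 -173.41] F [ 0.3  5.  14.4] w 0.00047533785063374947 q [-0.04  0.53  1.56  0.    1.04 -1.72]
```

step_arm(plan=[{"dx": 0,"dy": 0,"dz": -0.3,"rx": 0,"ry": 0,"rz": 0,"claw": 1},{"dx": 0,"dy": 0,"dz": -0.4,"rx": 0,"ry": 0,"rz": 0,"claw": 0.68},{"dx": 0.185,"dy": -0.287,"dz": 0,"rx": 0,"ry": 0,"rz": 0,"claw": 0.68},{"dx": 0.185,"dy": -0.287,"dz": 0,"rx": 0,"ry": 0,"rz": 0,"claw": 0.68},{"dx": 0.185,"dy": -0.287,"dz": 0,"rx": 0,"ry": 0,"rz": 0,"claw": 0.68},{"dx": 0.185,"dy": -0.287,"dz": 0,"rx": 0,"ry": 0,"rz": 0,"claw": 0.68},{"dx": 0.185,"dy": -0.287,"dz": 0,"rx": 0,"ry": 0,"rz": 0,"claw": 0.68},{"dx": 0,"dy": 0,"dz": 0,"rx": 0,"ry": 0,"rz": 0.09,"claw": 0.68},{"dx": 0,"dy": 0,"dz": 0,"rx": 0,"ry": 0,"rz": 0.091,"claw": 0.68},{"dx": 0,"dy": 0,"dz": 0,"rx": 0,"ry": 0,"rz": 0.091,"claw": 0.68}])

```text
time_s: 7.15
ee_pos: [0.5078, -0.1389, 0.1413]
eef_rot: [3.142, 0.0, 2.823]
force: [-0.2, -0.3, 0.5]
grip_width: 0.0301
grip_force: 0.0
```

step_arm(plan=[{"dx": 0,"dy": 0,"dz": 0,"rx": 0,"ry": 0,"rz": 0.091,"claw": 0.68},{"dx": 0,"dy": 0,"dz": 0,"rx": 0,"ry": 0,"rz": 0.091,"claw": 0.68},{"dx": 0,"dy": 0,"dz": 0,"rx": 0,"ry": 0,"rz": 0.091,"claw": 0.68},{"dx": 0,"dy": 0,"dz": 0,"rx": 0,"ry": 0,"rz": 0.091,"claw": 0.68},{"dx": 0,"dy": 0,"dz": 0,"rx": 0,"ry": 0,"rz": 0.091,"claw": 0.68},{"dx": 0,"dy": 0,"dz": 0,"rx": 0,"ry": 0,"rz": 0.091,"claw": 0.68},{"dx": 0,"dy": 0,"dz": 0,"rx": 0,"ry": 0,"rz": 0.091,"claw": 0.68},{"dx": 0,"dy": 0,"dz": 0,"rx": 0,"ry": 0,"rz": 0.091,"claw": 0.68},{"dx": 0,"dy": 0,"dz": 0,"rx": 0,"ry": 0,"rz": 0,"claw": 0.68},{"dx": 0,"dy": 0,"dz": 0,"rx": 0,"ry": 0,"rz": 0,"claw": 0.68}])

```text
time_s: 8.15
ee_pos: [0.5079, -0.1386, 0.1413]
eef_rot: [-3.142, -0.0, 1.69]
force: [-0.5, 0.6, 0.8]
grip_width: 0.0299
grip_force: 0.0
```

```bash
python3 s.py
```

```text
t 8.15 rack mm -83.2 -107.2 z 141.3 rpy [-180.     -0.     96.84] F [-0.5  0.6  0.8] w 0.029869157787330503 q [-0.34  0.33  1.68 -0.    1.13 -0.46]
```

step_arm(plan=[{"dx": 0,"dy": 0,"dz": 0.35,"rx": 0,"ry": 0,"rz": 0.003,"claw": 0.68},{"dx": 0,"dy": 0,"dz": 0.4,"rx": 0,"ry": 0,"rz": 0,"claw": 0.68},{"dx": 0,"dy": 0,"dz": 0.25,"rx": 0,"ry": 0,"rz": 0,"claw": 0.68},{"dx": 0,"dy": 0,"dz": 0.07,"rx": 0,"ry": 0,"rz": 0,"claw": 0.68},{"dx": 0,"dy": 0,"dz": 0,"rx": 0,"ry": 0,"rz": 0,"claw": 0.68},{"dx": 0,"dy": 0,"dz": 0,"rx": 0,"ry": 0,"rz": 0,"claw": 0.68}])

```text
time_s: 8.75
ee_pos: [0.5086, -0.1388, 0.0357]
eef_rot: [3.14, 0.001, 1.682]
force: [0.4, 1.2, -0.5]
grip_width: 0.0303
grip_force: 0.0
```

```bash
python3 s.py
```

```text
t 8.75 rack mm -82.5 -107.5 z 35.7 rpy [1.799e+02 4.000e-02 9.639e+01] F [ 0.4  1.2 -0.5] w 0.03031547262868304 q [-0.34  0.48  1.75  0.    0.91 -0.45]
```

Tips are about 6 mm above the board. Next is a sideways push of about 103 mm, slowly.

step_arm(plan=[{"dx": 0.06,"dy": 0,"dz": 0,"rx": 0,"ry": 0,"rz": 0,"claw": 0.68},{"dx": 0.06,"dy": 0,"dz": 0,"rx": 0,"ry": 0,"rz": 0,"claw": 0.68},{"dx": 0.06,"dy": 0,"dz": 0,"rx": 0,"ry": 0,"rz": 0,"claw": 0.68},{"dx": 0.06,"dy": 0,"dz": 0,"rx": 0,"ry": 0,"rz": 0,"claw": 0.68},{"dx": 0.06,"dy": 0,"dz": 0,"rx": 0,"ry": 0,"rz": 0,"claw": 0.68},{"dx": 0.06,"dy": 0,"dz": 0,"rx": 0,"ry": 0,"rz": 0,"claw": 0.68},{"dx": 0.06,"dy": 0,"dz": 0,"rx": 0,"ry": 0,"rz": 0,"claw": 0.68},{"dx": 0.06,"dy": 0,"dz": 0,"rx": 0,"ry": 0,"rz": 0,"claw": 0.68},{"dx": 0.06,"dy": 0,"dz": 0,"rx": 0,"ry": 0,"rz": 0,"claw": 0.68},{"dx": 0.06,"dy": 0,"dz": 0,"rx": 0,"ry": 0,"rz": 0,"claw": 0.68}])

```text
time_s: 9.75
ee_pos: [0.5012, -0.0784, 0.0343]
eef_rot: [-3.142, 0.0, 1.681]
force: [1.3, -2.5, 2.5]
grip_width: 0.03
grip_force: 1.0
```

step_arm(plan=[{"dx": 0.06,"dy": 0,"dz": 0,"rx": 0,"ry": 0,"rz": 0,"claw": 0.68},{"dx": 0.06,"dy": 0,"dz": 0,"rx": 0,"ry": 0,"rz": 0,"claw": 0.68},{"dx": 0.06,"dy": 0,"dz": 0,"rx": 0,"ry": 0,"rz": 0,"claw": 0.68},{"dx": 0.06,"dy": 0,"dz": 0,"rx": 0,"ry": 0,"rz": 0,"claw": 0.68},{"dx": 0.06,"dy": 0,"dz": 0,"rx": 0,"ry": 0,"rz": 0,"claw": 0.68},{"dx": 0.06,"dy": 0,"dz": 0,"rx": 0,"ry": 0,"rz": 0,"claw": 0.68},{"dx": 0.06,"dy": 0,"dz": 0,"rx": 0,"ry": 0,"rz": 0,"claw": 0.68},{"dx": 0.03,"dy": 0,"dz": 0,"rx": 0,"ry": 0,"rz": 0,"claw": 0.68},{"dx": 0,"dy": 0,"dz": 0,"rx": 0,"ry": 0,"rz": 0,"claw": 0.68}])

```text
time_s: 10.65
ee_pos: [0.4962, -0.0337, 0.0342]
eef_rot: [-3.141, -0.0, 1.682]
force: [-0.6, -0.2, 1.0]
grip_width: 0.0301
grip_force: 0.0
```

```bash
cat > t.py <<'E'
from s import *
from m import rect
st()
for n in['top','side']:
    c=viewer.camera(n);P=cloud(c)
    d=P[...,:2]-O;X=d@ex;Y=d@ey;z=P[...,2]
    hsv=cv2.cvtColor(c['img'],cv2.COLOR_RGB2HSV)
    m=(X>-.15)&(X<.09)&(Y<.09)&(Y>-.15)&(z>.030)&(z<.0405)&(hsv[...,1]<75)&(hsv[...,2]>90)
    m=cv2.morphologyEx(m.astype(np.uint8),cv2.MORPH_OPEN,np.ones((2,2)))>0
    k,l,s,_=cv2.connectedComponentsWithStats(m.astype(np.uint8))
    m=l==1+s[1:,4].argmax()
    q=np.c_[X[m],Y[m]];print(n,m.sum(),rect(q),'min/max',(q.min(0)*1e3).round(1),(q.max(0)*1e3).round(1))
    if n=='top':
        import time; save(c,'t%d.png'%time.time(),(180,150,360,260),4)
E
python3 t.py; ls pics
```

```text
t 10.65 rack mm -82.8 -1.7 z 34.2 rpy [-1.7998e+02 -2.0000e-02  9.6350e+01] F [-0.6 -0.2  1. ] w 0.030120110816464363 q [-0.14  0.43  1.83  0.    0.88 -0.25]
top 8 [-66.3  58.3   3.7  39.   88.7] min/max [-85.8  56. ] [-46.8  59.9]
side 117 [-110.2   32.    60.5   21.5   65.5] min/max [-1.23e+02  1.00e-01] [-88.2  57.5]
crop.png
side0.png
t1796172922.png
top0.png
touch.png
```

Backing off, lifting and turning for the forward push, then looking again.

step_arm(plan=[{"dx": -0.15,"dy": 0,"dz": 0,"rx": 0,"ry": 0,"rz": 0,"claw": 0.68},{"dx": -0.1,"dy": 0,"dz": -0.3,"rx": 0,"ry": 0,"rz": 0,"claw": 0.68},{"dx": 0,"dy": -0.2,"dz": -0.4,"rx": 0,"ry": 0,"rz": -0.091,"claw": 0.68},{"dx": 0,"dy": 0,"dz": -0.3,"rx": 0,"ry": 0,"rz": -0.091,"claw": 0.68},{"dx": 0,"dy": 0,"dz": 0,"rx": 0,"ry": 0,"rz": -0.091,"claw": 0.68},{"dx": 0,"dy": 0,"dz": 0,"rx": 0,"ry": 0,"rz": -0.091,"claw": 0.68},{"dx": 0,"dy": 0,"dz": 0,"rx": 0,"ry": 0,"rz": -0.091,"claw": 0.68},{"dx": 0,"dy": 0,"dz": 0,"rx": 0,"ry": 0,"rz": -0.091,"claw": 0.68},{"dx": 0,"dy": 0,"dz": 0,"rx": 0,"ry": 0,"rz": -0.091,"claw": 0.68},{"dx": 0,"dy": 0,"dz": 0,"rx": 0,"ry": 0,"rz": -0.091,"claw": 0.68}])

```text
time_s: 11.75
ee_pos: [0.4792, -0.0623, 0.1343]
eef_rot: [3.142, -0.0, 2.83]
force: [0.9, -1.2, 0.0]
grip_width: 0.0301
grip_force: 0.0
```

step_arm(plan=[{"dx": 0,"dy": 0,"dz": 0,"rx": 0,"ry": 0,"rz": -0.091,"claw": 0.68},{"dx": 0,"dy": 0,"dz": 0,"rx": 0,"ry": 0,"rz": -0.091,"claw": 0.68},{"dx": 0,"dy": 0,"dz": 0,"rx": 0,"ry": 0,"rz": -0.091,"claw": 0.68},{"dx": 0.4,"dy": 0,"dz": 0,"rx": 0,"ry": 0,"rz": 0,"claw": 0.68},{"dx": 0.4,"dy": 0,"dz": 0,"rx": 0,"ry": 0,"rz": 0,"claw": 0.68},{"dx": 0,"dy": 0,"dz": 0,"rx": 0,"ry": 0,"rz": 0,"claw": 0.68},{"dx": 0,"dy": 0,"dz": 0,"rx": 0,"ry": 0,"rz": 0,"claw": 0.68}])

```text
time_s: 12.45
ee_pos: [0.4, -0.0711, 0.1349]
eef_rot: [-3.141, 0.001, -3.031]
force: [0.7, 0.8, -0.1]
grip_width: 0.0303
grip_force: 0.0
```

```bash
python3 t.py; ls -t pics|head -1
```

```text
t 12.45 rack mm -182.6 -27.8 z 134.9 rpy [-1.7997e+02  7.0000e-02 -1.7366e+02] F [ 0.7  0.8 -0.1] w 0.030293579928579957 q [-0.27  0.08  2.    0.    1.06 -1.95]
top 423 [-132.1   34.8   59.2  175.2   85.2] min/max [-216.9    3.2] [-44.9  71.6]
side 418 [-322.5 -357.4 1044.1   88.2   57.9] min/max [-562.8 -823. ] [-26.5  73.2]
t1796172946.png
```

```bash
sed -i "s/    m=cv2.morph.*/    m=m\&(c['z_map']>0)/" t.py; python3 t.py; ls -t pics|head -1
```

```text
t 12.55 rack mm -181.9 -27.5 z 134.7 rpy [-1.7998e+02  5.0000e-02 -1.7361e+02] F [ 0.  -0.6  0.1] w 0.030153298670663662 q [-0.26  0.08  2.    0.    1.06 -1.95]
top 425 [-80.5  35.1  79.3  55.8   0.1] min/max [-120.2    7.2] [-40.9  63. ]
side 434 [-82.2  34.   83.2  61.9   0.4] min/max [-123.8    3. ] [-40.8  65.3]
t1796172954.png
```

```bash
python3 - <<'E'
from s import *
for n in['top','side']:
    c=viewer.camera(n);P=cloud(c);d=P[...,:2]-O;X=d@ex;Y=d@ey;z=P[...,2]
    hsv=cv2.cvtColor(c['img'],cv2.COLOR_RGB2HSV)
    r=(abs(X-.01)<.012)&(abs(Y)<.235)&(z>.05)&(z<.062)
    s=hsv[...,1].astype(float);s0=np.median(s[r])
    m=r&(s>s0+45)
    k,l,_,ce=cv2.connectedComponentsWithStats(m.astype(np.uint8))
    print(n,s0,[( (X[l==i]*1e3).mean().round(1),(Y[l==i]*1e3).mean().round(1),int((l==i).sum())) for i in range(1,k)])
    # divider tops (dark) behind the rail: X .03-.06, z ~.046
    g=(X>.028)&(X<.062)&(z>.040)&(z<.052)
    h,e=np.histogram(Y[g]*1e3,np.arange(-230,232,2));print('div',[(int(e[i]+1),int(h[i])) for i in range(len(h)) if h[i]>2])
E
```

```text
top 113.0 [(np.float64(14.9), np.float64(-225.0), 5), (np.float64(3.2), np.float64(-226.8), 2), (np.float64(4.0), np.float64(-231.4), 2), (np.float64(10.6), np.float64(-147.4), 1), (np.float64(12.0), np.float64(-74.8), 2), (np.float64(11.5), np.float64(1.4), 2), (np.float64(12.8), np.float64(75.3), 2), (np.float64(11.5), np.float64(147.3), 2), (np.float64(10.6), np.float64(223.8), 3), (np.float64(5.6), np.float64(232.9), 1), (np.float64(-0.4), np.float64(230.9), 3)]
div [(-227, 6), (-225, 5), (-223, 10), (-221, 7), (-219, 6), (-217, 4), (-151, 7), (-149, 5), (-147, 7), (-145, 7), (-133, 3), (-77, 4), (-75, 8), (-73, 4), (-71, 7), (-3, 5), (-1, 7), (1, 8), (3, 3), (71, 6), (73, 5), (75, 6), (77, 6), (145, 6), (147, 8), (149, 5), (151, 7), (199, 3), (219, 5), (221, 9), (223, 6), (225, 8), (227, 3)]
side 155.0 [(np.float64(18.2), np.float64(226.4), 4), (np.float64(10.8), np.float64(150.6), 1), (np.float64(11.3), np.float64(-71.4), 2), (np.float64(9.3), np.float64(-147.5), 2), (np.float64(-0.4), np.float64(-233.4), 3)]
div [(-151, 12), (-149, 13), (-147, 8), (-145, 6), (-143, 7), (-77, 4), (-75, 8), (-73, 7), (-71, 7), (-69, 4), (-5, 3), (-3, 11), (-1, 6), (1, 5), (3, 6), (5, 3), (69, 5), (71, 5), (73, 6), (75, 5), (77, 6), (143, 3), (145, 8), (147, 10), (149, 4), (151, 4), (217, 3), (219, 3), (221, 6), (223, 5), (225, 4), (227, 7), (229, 10)]
```

```bash
cp pics/$(ls -t pics|head -1) pics/aligned.png
```

```text
(no output)
```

View pics/aligned.png

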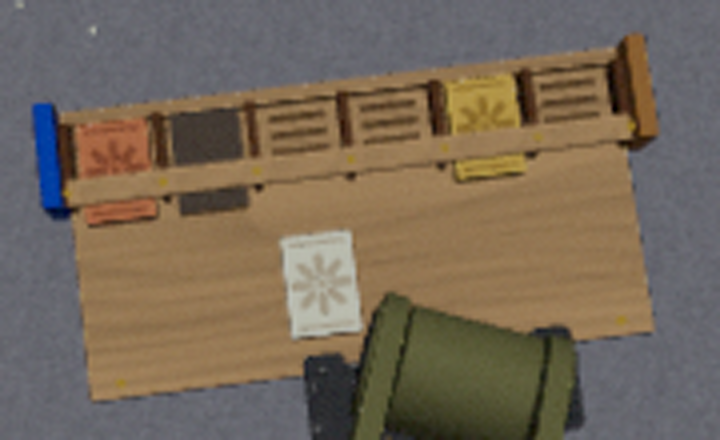

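The picture shows the tile at about (320,284), straight in front of the empty gap c. It sits about 2 mm to one side of the gap's middle, inside the 5 mm clearance. I'll go behind it and push.

step_arm(plan=[{"dx": -0.1,"dy": 0.21,"dz": 0,"rx": 0,"ry": 0,"rz": -0.002,"claw": 0.68},{"dx": -0.1,"dy": 0.21,"dz": 0,"rx": 0,"ry": 0,"rz": 0,"claw": 0.68},{"dx": -0.1,"dy": 0.21,"dz": 0,"rx": 0,"ry": 0,"rz": 0,"claw": 0.68},{"dx": 0,"dy": 0,"dz": 0.3,"rx": 0,"ry": 0,"rz": 0,"claw": 0.68},{"dx": 0,"dy": 0,"dz": 0.4,"rx": 0,"ry": 0,"rz": 0,"claw": 0.68},{"dx": 0,"dy": 0,"dz": 0.24,"rx": 0,"ry": 0,"rz": 0,"claw": 0.68},{"dx": 0,"dy": 0,"dz": 0.06,"rx": 0,"ry": 0,"rz": 0,"claw": 0.68},{"dx": 0,"dy": 0,"dz": 0,"rx": 0,"ry": 0,"rz": 0,"claw": 0.68},{"dx": 0,"dy": 0,"dz": 0,"rx": 0,"ry": 0,"rz": 0,"claw": 0.68}])

```text
time_s: 13.65
ee_pos: [0.4231, -0.0042, 0.0354]
eef_rot: [-3.141, 0.001, -3.026]
force: [0.6, 0.3, 0.8]
grip_width: 0.0304
grip_force: 0.0
```

```bash
python3 s.py
```

```text
t 13.65 rack mm -152.0 36.0 z 35.4 rpy [-1.7998e+02  8.0000e-02 -1.7340e+02] F [0.6 0.3 0.8] w 0.03040628920237505 q [-0.1   0.3   2.03 -0.    0.81 -1.78]
```

step_arm(plan=[{"dx": -0.07,"dy": 0,"dz": 0,"rx": 0,"ry": 0,"rz": 0,"claw": 0.68},{"dx": -0.07,"dy": 0,"dz": 0,"rx": 0,"ry": 0,"rz": 0,"claw": 0.68},{"dx": -0.07,"dy": 0,"dz": 0,"rx": 0,"ry": 0,"rz": 0,"claw": 0.68},{"dx": -0.07,"dy": 0,"dz": 0,"rx": 0,"ry": 0,"rz": 0,"claw": 0.68},{"dx": -0.07,"dy": 0,"dz": 0,"rx": 0,"ry": 0,"rz": 0,"claw": 0.68},{"dx": -0.07,"dy": 0,"dz": 0,"rx": 0,"ry": 0,"rz": 0,"claw": 0.68},{"dx": -0.07,"dy": 0,"dz": 0,"rx": 0,"ry": 0,"rz": 0,"claw": 0.68},{"dx": -0.07,"dy": 0,"dz": 0,"rx": 0,"ry": 0,"rz": 0,"claw": 0.68},{"dx": -0.07,"dy": 0,"dz": 0,"rx": 0,"ry": 0,"rz": 0,"claw": 0.68},{"dx": -0.07,"dy": 0,"dz": 0,"rx": 0,"ry": 0,"rz": 0,"claw": 0.68}])

```text
time_s: 14.65
ee_pos: [0.4925, 0.0039, 0.0343]
eef_rot: [3.142, -0.0, -3.027]
force: [-1.6, -0.2, 0.8]
grip_width: 0.0299
grip_force: 0.8
```

```bash
python3 - <<'E'
from s import *
st();c=viewer.camera('side');save(c,'mouth.png',(190,130,320,230),6)
E
```

```text
t 14.65 rack mm -82.1 36.1 z 34.3 rpy [ 180.     -0.   -173.41] F [-1.6 -0.2  0.8] w 0.029910808391465624 q [-0.07  0.43  1.85  0.    0.87 -1.75]
```

View pics/mouth.png

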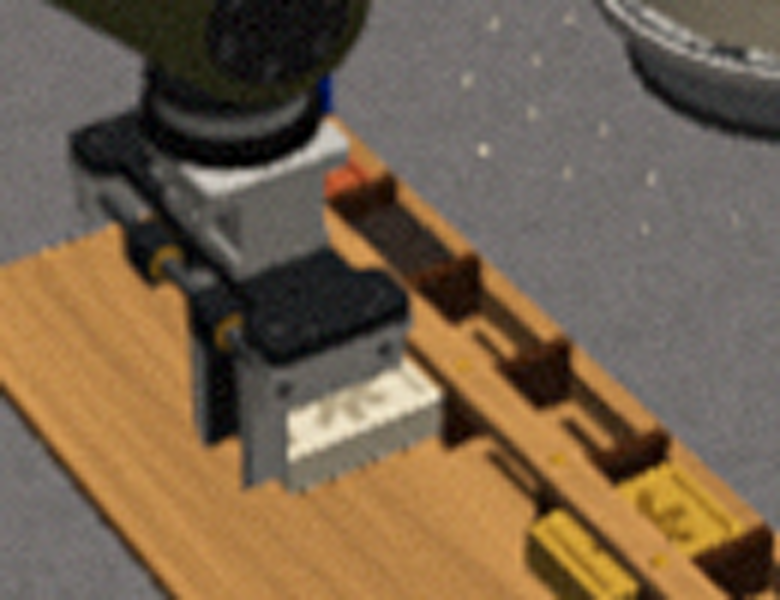

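The tile's front at about (435,400) is entering the mouth beside the c/d divider at (465,420), straight. Carrying on.

step_arm(plan=[{"dx": -0.06,"dy": 0,"dz": 0,"rx": 0,"ry": 0,"rz": 0,"claw": 0.68},{"dx": -0.06,"dy": 0,"dz": 0,"rx": 0,"ry": 0,"rz": 0,"claw": 0.68},{"dx": -0.06,"dy": 0,"dz": 0,"rx": 0,"ry": 0,"rz": 0,"claw": 0.68},{"dx": -0.06,"dy": 0,"dz": 0,"rx": 0,"ry": 0,"rz": 0,"claw": 0.68},{"dx": -0.06,"dy": 0,"dz": 0,"rx": 0,"ry": 0,"rz": 0,"claw": 0.68},{"dx": -0.06,"dy": 0,"dz": 0,"rx": 0,"ry": 0,"rz": 0,"claw": 0.68},{"dx": -0.06,"dy": 0,"dz": 0,"rx": 0,"ry": 0,"rz": 0,"claw": 0.68},{"dx": -0.06,"dy": 0,"dz": 0,"rx": 0,"ry": 0,"rz": 0,"claw": 0.68},{"dx": -0.06,"dy": 0,"dz": 0,"rx": 0,"ry": 0,"rz": 0,"claw": 0.68}])

```text
time_s: 15.6
ee_pos: [0.546, 0.0101, 0.0343]
eef_rot: [-3.142, -0.0, -3.027]
force: [-0.2, -0.5, 1.1]
grip_width: 0.03
grip_force: 0.5
```

```bash
python3 s.py
```

```text
t 15.6 rack mm -28.2 36.1 z 34.3 rpy [-180.     -0.   -173.41] F [-0.2 -0.5  1.1] w 0.03000574730907619 q [-0.05  0.52  1.69 -0.    0.93 -1.73]
```

step_arm(plan=[{"dx": -0.02,"dy": 0,"dz": 0,"rx": 0,"ry": 0,"rz": 0,"claw": 0.68},{"dx": -0.02,"dy": 0,"dz": 0,"rx": 0,"ry": 0,"rz": 0,"claw": 0.68},{"dx": -0.02,"dy": 0,"dz": 0,"rx": 0,"ry": 0,"rz": 0,"claw": 0.68},{"dx": -0.015,"dy": 0,"dz": 0,"rx": 0,"ry": 0,"rz": 0,"claw": 0.68},{"dx": 0,"dy": 0,"dz": 0,"rx": 0,"ry": 0,"rz": 0,"claw": 0.68}])

```text
time_s: 16.1
ee_pos: [0.5531, 0.0109, 0.0344]
eef_rot: [3.142, 0.0, -3.027]
force: [0.2, 0.3, 0.3]
grip_width: 0.0297
grip_force: 0.0
```

```bash
python3 s.py
```

```text
t 16.1 rack mm -21.1 36.1 z 34.4 rpy [ 1.8000e+02  2.0000e-02 -1.7341e+02] F [0.2 0.3 0.3] w 0.029741632774214634 q [-0.05  0.53  1.67  0.    0.94 -1.73]
```

Creep until the force shows the stop.

step_arm(plan=[{"dx": -0.01,"dy": 0,"dz": 0,"rx": 0,"ry": 0,"rz": 0,"claw": 0.68},{"dx": -0.01,"dy": 0,"dz": 0,"rx": 0,"ry": 0,"rz": 0,"claw": 0.68},{"dx": 0,"dy": 0,"dz": 0,"rx": 0,"ry": 0,"rz": 0,"claw": 0.68}])

```text
time_s: 16.4
ee_pos: [0.5551, 0.0111, 0.0344]
eef_rot: [-3.142, 0.0, -3.026]
force: [0.1, 0.2, -0.4]
grip_width: 0.03
grip_force: 0.0
```

step_arm(plan=[{"dx": -0.01,"dy": 0,"dz": 0,"rx": 0,"ry": 0,"rz": 0,"claw": 0.68},{"dx": -0.01,"dy": 0,"dz": 0,"rx": 0,"ry": 0,"rz": 0,"claw": 0.68},{"dx": 0,"dy": 0,"dz": 0,"rx": 0,"ry": 0,"rz": 0,"claw": 0.68}])

```text
time_s: 16.7
ee_pos: [0.5554, 0.0112, 0.0344]
eef_rot: [3.141, -0.004, -3.026]
force: [-15.3, -1.4, 11.9]
grip_width: 0.0301
grip_force: 7.6
```

The force rose to 15 N and motion stopped at x≈-19, so the tile is home against the stop. Backing off and lifting.

step_arm(plan=[{"dx": 0.05,"dy": 0,"dz": 0,"rx": 0,"ry": 0,"rz": 0,"claw": 0.68},{"dx": 0.3,"dy": 0,"dz": 0,"rx": 0,"ry": 0,"rz": 0,"claw": 0.68},{"dx": 0.3,"dy": 0,"dz": -0.2,"rx": 0,"ry": 0,"rz": 0,"claw": 0.68},{"dx": 0.3,"dy": 0,"dz": -0.4,"rx": 0,"ry": 0,"rz": 0,"claw": 0.68},{"dx": 0.3,"dy": 0,"dz": -0.4,"rx": 0,"ry": 0,"rz": 0,"claw": 0.68},{"dx": 0.3,"dy": 0,"dz": -0.3,"rx": 0,"ry": 0,"rz": 0,"claw": 0.68},{"dx": 0,"dy": 0,"dz": 0,"rx": 0,"ry": 0,"rz": 0,"claw": 0.68},{"dx": 0,"dy": 0,"dz": 0,"rx": 0,"ry": 0,"rz": 0,"claw": 0.68}])

```text
time_s: 17.5
ee_pos: [0.4033, -0.0065, 0.1648]
eef_rot: [-3.141, 0.002, -3.027]
force: [-0.2, 0.2, -0.3]
grip_width: 0.0303
grip_force: 0.0
```

```bash
python3 t.py; cp pics/$(ls -t pics|head -1) pics/final.png
```

```text
t 17.5 rack mm -171.9 36.0 z 164.8 rpy [-1.7997e+02  1.4000e-01 -1.7343e+02] F [-0.2  0.2 -0.3] w 0.030279189767345883 q [-0.11  0.03  1.98  0.    1.13 -1.79]
top 227 [47.9 35.1 55.4 46.8 89.8] min/max [24.4  7.4] [71.2 62.8]
side 119 [52.4 39.9 51.7 35.5 86.8] min/max [34.4 13.7] [70.6 66.4]
```

View pics/final.png

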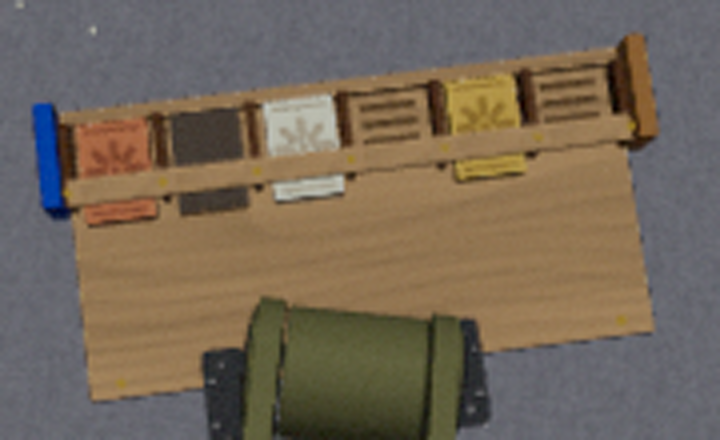

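The white tile at (305,145) is fully in the third gap and stands out the same 12 mm as the stored ones. Everything else is where it was, and the arm is clear.

```bash
python3 -c "from station import hand_in; print(hand_in())"
```

```text
the job is handed in; nothing more can be done
None
```

I ran the fingertips along the rail from gap 1 to gap 3 without lifting, then pushed the white tile into the third gap from the blue end, home against the back stop; nothing else in the rack had moved, and the job is handed in.

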